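# Slide the loaded bench tray across to its railed place

## Task

Put this tray away in its place on the railed chest: turn the wooden turn-button out of the way, slide the tray, low end first and with the steel block riding on it, off the plain chest and over the gap until it is fully home against the back rail, then turn the button back square across behind it. Keep the tray sliding level all the way: do not lift it up, and do not let its heavy front end dip into the gap. Leave the tools lying around the two chests as they are.

Things in the scene. Friction and masses are not known exactly. Their poses are not given: they have to be found in the camera images.
- chest: plain low wooden drawer chest, 260 x 160 x 70 mm high, fixed; the tray stands on its flat top. Origin: centre of its underside; x is the long way and points across the gap (125 to 138 mm wide) to the railed chest, y points away from its two drawer fronts, z up. The top ends at x = +130 mm.
- dock: railed low wooden drawer chest, 240 x 200 mm, fixed, up to 2 degrees and 12 mm out of line with the plain one; top 67 mm above the bench (3 mm lower). Origin: on the bench below its middle; x points the way the tray goes in, z up. Side rails 22 mm high, inner faces y = +-64 mm, flared over 30 mm at the mouth; back rail, inner face x = +104 mm. First 15 mm (x -120 to -105) slope down 5 mm.
- dock_home (a point): point on the railed chest's top (67 mm above the bench): where the tray's origin lies when the tray is fully home against the back rail (dock x = +4 mm, y = 0)
- keeper (a joint): angle (rad) of the wooden turn-button on the railed chest: 0 = square across the mouth (its stop), inner arm barring the way in and out; grows turning clockwise seen from above; 1.57 = lying along the rail, inner arm pointing back beside the gap, clear of the tray's way; stops at 2.4. Light friction, about 1 N at the knob; it stays where it is left.
- keeper_pivot (a point): top of the turn-button over its upright pivot, at the mouth end of the rail on the dock's +y side (dock x = -110, y = +88 mm). The button is a bar 18 mm wide and 8 mm thick, its top 30.5 mm above the dock's top; inner arm 68 mm from the pivot, outer arm 64 mm.
- keeper_knob (a point): centre of the top of the turn-button's knob: an upright wooden cylinder 16 mm across and 30 mm high standing on the outer arm, 52 mm from the pivot. At joint 0 it lies in the dock's +y direction from the pivot, at 1.57 in the dock's +x direction.
- tray: waxed plywood bench tray (slides easily), 200 mm long (x), 120 mm wide, 0.22 kg, loose. Origin: centre of its underside; x points to its leading (low) end. Floor 6 mm thick, side walls 8 mm thick and 25 mm high, front lip 18 mm high. At its rear end (outer face x = -100 mm) an upright handle board 12 mm thick, 36 mm high, its middle 70 mm raised to 56 mm. The rear half of the floor is empty.
- tray_handle (a point): middle of the top edge of the tray's handle board: 56 mm above the tray's underside, at tray x = -94 mm; the board is 12 mm thick along the tray's x
- block: plain steel bench block, 65 x 65 x 18 mm, about 0.6 kg, loose on the tray's floor near the leading end, so that the loaded tray balances about 35 mm ahead of its middle: without the rear held down (up to 10 N) its front drops into the gap before it reaches the other chest. Origin: centre of its underside.
- brush: bystander: wooden bench brush, 155 mm long, 25 mm high, lying on the bench in the gap between the two chests
- hammer: bystander: jeweller's hammer, 240 mm long, on the bench beyond the plain chest
- mallet: bystander: wooden mallet, about 230 mm long, on the bench at the left
- pliers: bystander: black-handled pliers, 150 mm long, flat on the bench on the robot's side of the plain chest
There are look-alikes about, which are no part of the job. Several things have the shape of the block; the one meant has the colours described above.

How it is judged:
By the outcome, as a careful person would: the job done as asked, in the order asked, and still so for the second after the job is handed in, with the robot touching nothing.
It also fails if it takes over 70 s, if anything falls off the work surface, if the arm or the gripper's body presses on something with over 40 N, if the wrist force passes 120 N, or if a joint passes its speed limit or range.

## Robot

A 6-joint arm with a two-finger parallel gripper is mounted at the origin on the work surface. World frame = base frame: x ahead of the robot, y to its left, z up, the work surface at z = 0. Lengths are in m, angles in degrees, forces in N, time in s.
With the tool pointing down it reaches from about 0.4 to 0.825 m from the base axis. Payload 7 kg.
Tool frame: the origin (TCP) lies at the very end of the fingers, on their centre line; the grasp point (between the pads) lies 19 mm behind it (ctrl.grasp_offset is the distance from the TCP to the grasp point, in m); z points along the fingers, y is the line along which they close (so a half turn about z gives the same grasp; the last joint's range is limited). The gripper opens to 88 mm and grips with 3 to 60 N. Pads are 19 mm wide; open, the fingers measure 130 mm over their backs; the gripper's body (78 mm by 193 mm) begins 47 mm behind the grasp point.
Start: joints at [-58.264, 20.546, 0.682, 0, -70.136, -16.507], TCP at [0.177, -0.651, 0.227] pointing down, gripper open.
Joint ranges: [-176.03, 176.03], [-82.01, 121.73], [-58.28, 71.71], [-173.87, 95.51], [-174.79, -0.11], [-173.66, 173.66]. Speed limits (degrees/s): [136.94, 136.94, 172.46, 180, 180, 180].

## Interface

Orientations are given as [roll, pitch, yaw] about the fixed x, y, z axes, in that order (R = Rz(yaw) Ry(pitch) Rx(roll)).
In Python, from plant import ctrl gives the robot as it stands. The module is installed in compiled form; this text tells all that it offers.
- The arm moves only by the tool jog_arm, never from a script. Its argument "plan" is a list that holds one entry, the list of rows, each a list of 7 numbers: the opening, from 0 (shut) to 1 (fully open), then the shift along the tool's x, y, z in m, then the turn, a rotation vector about the tool's x, y, z in degrees. A call has 1 to 20 rows; each row is the pose to reach, as a shift and turn from the pose commanded when the call began, along the tool's axes at that moment; what a row does not reach only later rows make up. A row lasts 1/8 s, in which the tool goes at most 62.5 mm and 10.7 degrees, less where a joint would pass 70% of its speed; a pose out of reach is approached as far as the arm can. A call with a gripper value outside its range is refused whole. The fingers move at their own pace and stop on an object; the grip force is fixed at half the most. Time passes only in rows, so rows that repeat a pose let the fingers close. It gives the time, the measured TCP pose, the force, the opening and the grip force at its end, in the units of the state.
- ctrl.get_obs(): the state, without advancing time (a new reading comes with each control period).
- ctrl.snapshot(name): name is "scene" or "top" or "wrist"; returns a dict with "image" (480x640x3 uint8, red, green, blue), "vertical_fov" (degrees; the focal length in pixels is half the picture's height over the tangent of half this angle, whatever the lens; pixels are square), "cx", "cy" (the principal point, pixels), "R" (3x3) and "t" (3): a world point X has camera coordinates R X + t; the wrist camera has in their place "T_tool_cam" (4x4, takes a point from camera to tool coordinates, whose origin is the TCP and whose axes are the flange's). Camera axes: x right, y down, z forward; pixel columns grow to the right and rows downward; lengths in m; the calibration is good to about 2 mm. A picture is of the moment at which its call begins: read the wrist's pose just before it. There is no depth.
- ctrl.close_job(): hands the job in; it is judged then, once.
The state is a dict: "clock": time; "joint_pos": joint angles; "qvel": joint speeds; "tau": joint torques, N m; "tool_pos": TCP position; "orientation": TCP orientation; "force": force on the tool from outside, world axes, zero at the start; "moment": the same for the moment, N m; "opening": finger opening in m; "gripper_force": force on a finger pad.
Only numpy, scipy, OpenCV 4.12 (cv2) and the standard library are available. Lean on these libraries where they do the work, as an engineer would, in place of code of your own. Each camera call takes 0.05 s, during which the arm holds its last target. There are 200 camera calls.

## Working session

There is one attempt and no reset: what is moved stays moved. The work goes in short steps, Python scripts to look and compute and a tool call to move; the robot and the scene stay as the last step left them, time stands still between calls to the robot, and variables do not carry over. Pictures are saved under pics/ and viewed, at most 10 in all, crops included, and the job is handed in when it is done.

Besides the shell and the picture viewer there is one more tool, called as name([rows], argument=value, ...), one row to a line, values as JSON. jog_arm: Moves the arm, as the interface text tells. Its arguments: {"type":"object","properties":{"plan":{"type":"array","items":{"type":"array","items":{"type":"array","items":{"type":"number"}}}}},"required":["plan"]}

```bash
mkdir -p pics; python3 - <<'E'
from plant import ctrl
import cv2,pickle
o=ctrl.get_obs();print(o)
for n in("scene","top"):
    s=ctrl.snapshot(n);cv2.imwrite(f"pics/{n}0.png",s["image"][:,:,::-1]);pickle.dump(s,open(n+".pkl","wb"))
    print(n,s["vertical_fov"],s["cx"],s["cy"],s["R"],s["t"])
E
```

```text
{'clock': 0.0, 'joint_pos': array([-5.82643483e+01,  2.05912839e+01,  6.32974629e-01, -2.02891087e-02,
       -7.01376777e+01, -1.65068211e+01]), 'qvel': array([-0.02670012, -0.06737226, -0.01311645, -0.10945609, -0.10414874,
       -0.03648063]), 'tau': array([ 2.75812827e-04, -5.82719886e+01,  2.93051594e+01,  6.99706793e+00,
        7.03178113e-03, -9.70552696e-05]), 'tool_pos': array([ 0.17713989, -0.65081387,  0.22561782]), 'orientation': array([ 1.79902549e+02, -8.98845982e-03, -1.64778071e+02]), 'force': array([ 0.62241401, -0.36232559, -0.14326944]), 'moment': array([ 0.03484597, -0.01848593,  0.03652757]), 'gripper_force': 0.0, 'opening': 0.08783657152300614}
scene 47.57491699413812 316.70208575009906 236.95444749956374 [[ 0.8177835   0.575416    0.01125034]
 [ 0.3370915  -0.46304872 -0.81972874]
 [-0.46647558  0.67415303 -0.57264145]] [-0.516867    0.00620644  1.24420241]
top 52.72327540306324 320.6142379965012 237.23445333453736 [[-0.02851886 -0.99956032  0.00811436]
 [-0.9970699   0.0278695  -0.07123836]
 [ 0.07098089 -0.01012222 -0.99742631]] [0.20404148 0.49936002 1.2629635 ]
```

View pics/top0.png

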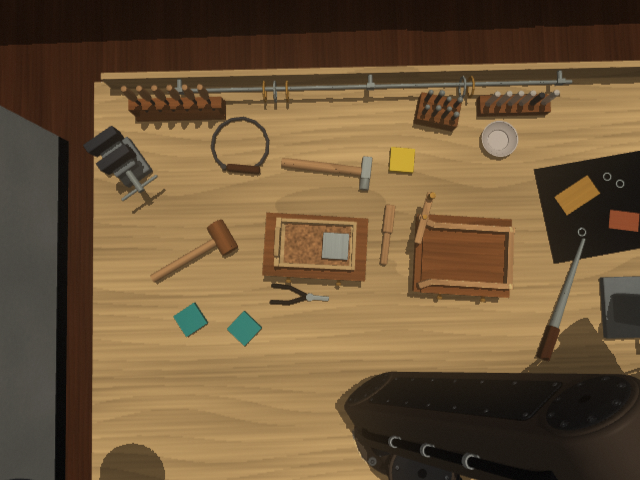

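View pics/scene0.png

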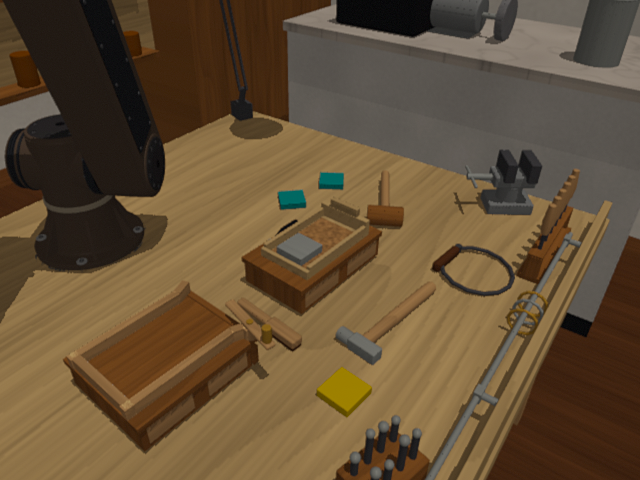

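The top view shows:
- The tray on the plain chest at about (275–357, 215–270), with its handle at the left and the grey steel block at (336,246).
- The railed chest at (412–513, 215–298), with the button at about (425,215) and its knob near (431,196).

The things shaped like the block are grey (336,246), teal (190,319) and (244,328), and yellow (402,160). Only the grey one on the tray is steel. I'll enlarge to confirm and pick corners.

```bash
python3 - <<'E'
import cv2
a=cv2.imread("pics/top0.png")[185:305,258:522]
cv2.imwrite("pics/crop0.png",cv2.resize(a,None,fx=3,fy=3,interpolation=cv2.INTER_CUBIC))
E
cat >h.py <<'E'
import numpy as np
def ray(s,u,v):
    f=240/np.tan(np.radians(s["vertical_fov"]/2))
    d=np.array([(u-s["cx"])/f,(v-s["cy"])/f,1])
    if "T_world_cam" in s: T=s["T_world_cam"];return T[:3,3],T[:3,:3]@d
    return -s["R"].T@s["t"],s["R"].T@d
def hit(s,u,v,z):
    c,d=ray(s,u,v);return c+d*(z-c[2])/d[2]
E
```

```text
(no output)
```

View pics/crop0.png

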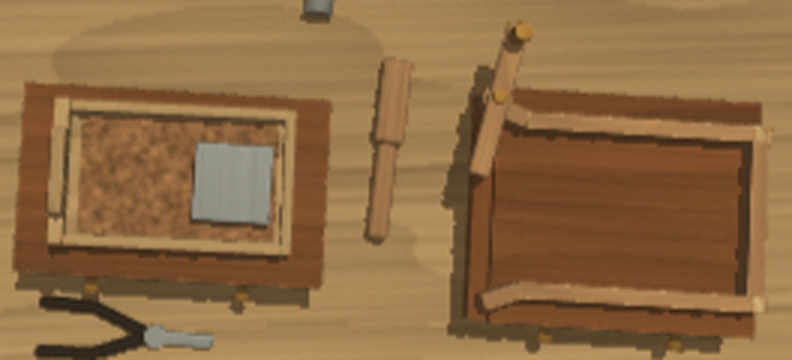

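The crop confirms the grey steel block is on the tray near its leading end. The pivot is at crop (501,96) and the knob at (520,31). The inner arm ends at (480,175), so the button bars the mouth.

```bash
python3 - <<'E'
import pickle,numpy as np
from h import *
s=pickle.load(open("top.pkl","rb"))
P=dict(ch=[(25,84,.07),(331,101,.07),(322,288,.07),(15,270,.07)],
 tray=[(297,110,.088),(291,255,.088),(50,247,.106),(62,97,.106)],handle=[(56,133,.126),(56,215,.126)],
 dock=[(762,103,.067),(752,338,.067),(468,322,.067)],rail=[(769,133,.089),(762,310,.089)],
 piv=[(501,96,.0975)],knob=[(522,31,.1275)],arm=[(480,175,.0975)],block=[(194,142,.094),(273,148,.094),(268,224,.094),(190,218,.094)])
R={}
for k,l in P.items():
    R[k]=np.array([hit(s,258+u/3,185+v/3,z)[:2] for u,v,z in l]);print(k,np.round(R[k],4).tolist(),R[k].mean(0).round(4))
def ang(v):return np.degrees(np.arctan2(v[1],v[0]))
c=R["ch"];print("chest dir",ang(c[1]-c[0]),ang(c[2]-c[3]))
t=R["tray"];print("tray",ang(t[0]-t[3]),ang(t[1]-t[2]),"h",ang(R["handle"][0]-R["handle"][1])-90)
d=R["dock"];print("dock",ang(d[1]-d[2]),ang(d[0]-d[1])-90,ang(R["rail"][0]-R["rail"][1])-90)
print("button",ang(R["knob"][0]-R["piv"][0])-90)
E
```

```text
ch [[0.5667, 0.3265], [0.5451, 0.0678], [0.3875, 0.081], [0.41, 0.3381]] [0.4773 0.2033]
tray [[0.5364, 0.0984], [0.4159, 0.1075], [0.428, 0.3052], [0.5506, 0.2927]] [0.4827 0.201 ]
handle [[0.5193, 0.2967], [0.4532, 0.2981]] [0.4862 0.2974]
dock [[0.5335, -0.2996], [0.3352, -0.2799], [0.3555, -0.0412]] [ 0.4081 -0.2069]
rail [[0.5061, -0.295], [0.3594, -0.2808]] [ 0.4327 -0.2879]
piv [[0.5424, -0.0704]] [ 0.5424 -0.0704]
knob [[0.5917, -0.0829]] [ 0.5917 -0.0829]
arm [[0.4773, -0.0501]] [ 0.4773 -0.0501]
block [[0.5115, 0.1852], [0.5047, 0.1199], [0.4419, 0.1261], [0.4487, 0.1903]] [0.4767 0.1554]
chest dir -94.77850143868787 -94.98421406428587
tray -94.19338106948847 -93.49552170757109 h -91.26414331458662
dock -94.85784803284713 -95.67907126072315 -95.53120446282418
button -104.26921440173516
```

```bash
cat >>h.py <<'E'
from scipy.spatial.transform import Rotation as Ro
def row(o,p,yaw):
    R0=Ro.from_euler("xyz",o["orientation"],degrees=True);R1=Ro.from_euler("xyz",[180,0,yaw],degrees=True)
    return np.round(R0.inv().apply(np.array(p)-o["tool_pos"]),4).tolist()+np.round((R0.inv()*R1).as_rotvec(degrees=True),2).tolist()
def look(name):
    from plant import ctrl;import cv2,pickle
    o=ctrl.get_obs();s=dict(ctrl.snapshot("wrist"))
    T=np.eye(4);T[:3,:3]=Ro.from_euler("xyz",o["orientation"],degrees=True).as_matrix();T[:3,3]=o["tool_pos"]
    s["T_world_cam"]=T@s["T_tool_cam"];pickle.dump(s,open(name+".pkl","wb"));cv2.imwrite(f"pics/{name}.png",s["image"][:,:,::-1]);return s
E
python3 -c "
from h import *;from plant import ctrl
o=ctrl.get_obs();print(row(o,(.56,-.09,.30),-14))
print(ctrl.snapshot('wrist')['T_tool_cam'])"
```

```text
[-0.5166, 0.4408, -0.0737, 0.04, 0.11, -150.78]
[[-4.75934965e-04 -9.58753811e-01 -2.84237407e-01  7.69206391e-02]
 [ 9.99999471e-01 -7.15424381e-04  7.38752654e-04 -2.36869673e-04]
 [-9.11632293e-04 -2.84236905e-01  9.58753644e-01 -1.56849083e-01]
 [ 0.00000000e+00  0.00000000e+00  0.00000000e+00  1.00000000e+00]]
```

jog_arm([
  [[1,-0.1,0.1,-0.074,0,0,-10],[1,-0.517,0.441,-0.074,0,0,-150.8],[1,-0.517,0.441,-0.074,0,0,-150.8],[1,-0.517,0.441,-0.074,0,0,-150.8],[1,-0.517,0.441,-0.074,0,0,-150.8],[1,-0.517,0.441,-0.074,0,0,-150.8],[0.4,-0.517,0.441,-0.074,0,0,-150.8],[0.4,-0.517,0.441,-0.074,0,0,-150.8],[0.4,-0.517,0.441,-0.074,0,0,-150.8],[0.4,-0.517,0.441,-0.074,0,0,-150.8],[0.4,-0.517,0.441,-0.074,0,0,-150.8],[0.4,-0.517,0.441,-0.074,0,0,-150.8],[0.4,-0.517,0.441,-0.074,0,0,-150.8],[0.4,-0.517,0.441,-0.074,0,0,-150.8],[0.4,-0.517,0.441,-0.074,0,0,-150.8],[0.4,-0.517,0.441,-0.074,0,0,-150.8],[0.4,-0.517,0.441,-0.074,0,0,-150.8],[0.4,-0.517,0.441,-0.074,0,0,-150.8],[0.4,-0.517,0.441,-0.074,0,0,-150.8]],
])

```text
clock: 2.52
tool_pos: [0.5603, -0.09, 0.3006]
orientation: [-180.0, -0.0, -14.0]
force: [0.2, -0.4, -0.0]
opening: 0.0353
gripper_force: 0.0
```

```bash
python3 -c "
from h import *
look('w1')"
```

```text
(no output)
```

View pics/w1.png

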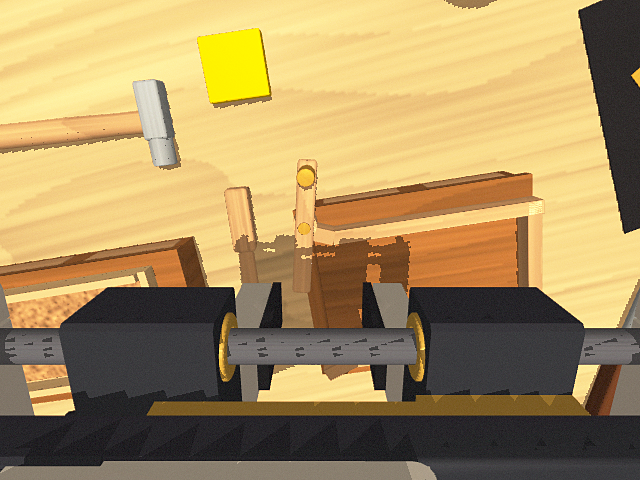

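The knob top shows at (306,177), the pivot at (304,228), the dock's +y back corner at (530,173) and the back rail's end at (543,200).

```bash
python3 - <<'E'
import pickle
from h import *;from plant import ctrl
s=pickle.load(open("w1.pkl","rb"))
k=hit(s,306,176,.1275);p=hit(s,304,228,.0985);print(k,p,hit(s,530,173,.067),hit(s,543,200,.089))
v=(k-p)[:2];print(np.hypot(*v),np.degrees(np.arctan2(v[1],v[0])))
print(row(ctrl.get_obs(),(k[0],k[1],.105),-14))
E
```

```text
[ 0.59413761 -0.08499742  0.1275    ] [ 0.54362888 -0.06866686  0.0985    ] [ 0.53593964 -0.29543146  0.067     ] [ 0.51289477 -0.29442239  0.089     ]
0.053083126435114064 -17.91713111293888
[0.0317, -0.013, 0.1956, -0.0, -0.0, 0.0]
```

jog_arm([
  [[0.4,0.032,-0.013,0,0,0,0],[0.4,0.032,-0.013,0.06,0,0,0],[0.4,0.032,-0.013,0.12,0,0,0],[0.4,0.032,-0.013,0.16,0,0,0],[0.4,0.032,-0.013,0.195,0,0,0],[0.4,0.032,-0.013,0.195,0,0,0],[0.28,0.032,-0.013,0.195,0,0,0],[0.28,0.032,-0.013,0.195,0,0,0],[0.28,0.032,-0.013,0.195,0,0,0]],
])

```text
clock: 3.7
tool_pos: [0.5952, -0.085, 0.107]
orientation: [-179.9, -0.1, -14.0]
force: [-0.5, -0.3, -0.6]
opening: 0.0249
gripper_force: 0.0
```

```bash
python3 - <<'E'
from h import *;from plant import ctrl
o=ctrl.get_obs();p=np.array([.5436,-.069])
for a in range(10,96,10):
    f=np.radians(-16-a);print(a,row(o,(*(p+.052*np.array([np.cos(f),np.sin(f)])),.106),-14-a))
E
```

```text
10 [-0.0031, 0.0078, 0.001, -0.06, -0.12, 10.03]
20 [-0.0057, 0.0165, 0.0009, -0.07, -0.11, 20.03]
30 [-0.0098, 0.0245, 0.0009, -0.08, -0.11, 30.03]
40 [-0.0153, 0.0318, 0.0009, -0.09, -0.1, 40.03]
50 [-0.0219, 0.038, 0.0009, -0.1, -0.09, 50.03]
60 [-0.0295, 0.0429, 0.0009, -0.11, -0.09, 60.03]
70 [-0.0379, 0.0464, 0.0008, -0.12, -0.08, 70.03]
80 [-0.0467, 0.0485, 0.0008, -0.13, -0.07, 80.03]
90 [-0.0558, 0.0489, 0.0008, -0.14, -0.06, 90.03]
```

jog_arm([
  [[0.28,-0.003,0.008,0,0,0,10],[0.28,-0.006,0.0165,0,0,0,20],[0.28,-0.01,0.0245,0,0,0,30],[0.28,-0.015,0.032,0,0,0,40],[0.28,-0.022,0.038,0,0,0,50],[0.28,-0.0295,0.043,0,0,0,60],[0.28,-0.038,0.0465,0,0,0,70],[0.28,-0.047,0.0485,0,0,0,80],[0.28,-0.054,0.049,0,0,0,88],[0.28,-0.054,0.049,0,0,0,88],[0.4,-0.054,0.049,0,0,0,88],[0.4,-0.054,0.049,0,0,0,88],[0.4,-0.054,0.049,-0.05,0,0,88],[0.4,-0.054,0.049,-0.11,0,0,88],[0.4,-0.054,0.049,-0.17,0,0,88],[0.4,-0.054,0.049,-0.2,0,0,88],[0.4,-0.054,0.049,-0.2,0,0,88],[0.4,-0.054,0.049,-0.2,0,0,88]],
])

```text
clock: 5.95
tool_pos: [0.5299, -0.1195, 0.3047]
orientation: [179.9, 0.0, -101.9]
force: [-0.5, -1.1, 0.3]
opening: 0.0348
gripper_force: 0.0
```

```bash
python3 - <<'E'
from h import *;from plant import ctrl
o=ctrl.get_obs();print(row(o,(.56,.20,.32),-4), o["joint_pos"])
E
```

```text
[-0.3188, 0.0367, -0.0152, 0.04, 0.06, -97.94] [ 7.94997476e+00  5.67432727e+00 -8.63559939e+00 -3.05385249e-02
 -7.57494054e+01 -1.98834513e+01]
```

```bash
python3 - <<'E'
from h import *;from plant import ctrl
o=ctrl.get_obs();print(row(o,(.43,.26,.36),-4))
E
```

```text
[-0.3506, 0.1763, -0.055, 0.04, 0.06, -97.94]
```

jog_arm([
  [[0.5,-0.351,0.176,-0.055,0,0,-98],[0.5,-0.351,0.176,-0.055,0,0,-98],[0.5,-0.351,0.176,-0.055,0,0,-98],[0.5,-0.351,0.176,-0.055,0,0,-98],[0.5,-0.351,0.176,-0.055,0,0,-98],[0.5,-0.351,0.176,-0.055,0,0,-98],[0.5,-0.351,0.176,-0.055,0,0,-98],[0.5,-0.351,0.176,-0.055,0,0,-98],[0.5,-0.351,0.176,-0.055,0,0,-98],[0.5,-0.351,0.176,-0.055,0,0,-98],[0.5,-0.351,0.176,-0.055,0,0,-98],[0.5,-0.351,0.176,-0.055,0,0,-98]],
])

```text
clock: 7.45
tool_pos: [0.4309, 0.2601, 0.3603]
orientation: [180.0, 0.0, -4.1]
force: [0.3, -0.1, -0.0]
opening: 0.0434
gripper_force: 0.0
```

```bash
python3 -c "
from h import *;from plant import ctrl;import cv2
s=look('w2')['image'][:,:,::-1];t=ctrl.snapshot('top')['image'][185:305,258:522,::-1]
t=cv2.resize(t,(480,218))
c=np.zeros((600,640,3),np.uint8);c[:380]=s[:380];c[380:598,:480]=t;cv2.imwrite('pics/m2.png',c)"
```

```text
(no output)
```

View pics/m2.png

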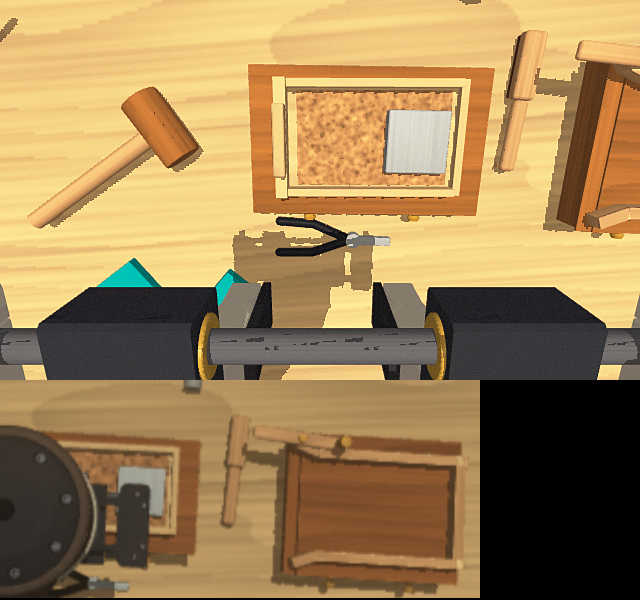

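The button lies along the rail and is clear of the tray's way. In the wrist view the handle's raised top runs (279,104)–(279,177). The tray's front corners are at (468,78) and (459,196), its rear ones at (276,77) and (277,198).

```bash
python3 - <<'E'
import pickle
from h import *;from plant import ctrl
s=pickle.load(open("w2.pkl","rb"))
h=[hit(s,279,v,.126) for v in(104,177)];print(h)
f=(hit(s,468,78,.095)+hit(s,459,196,.095))/2;r=(hit(s,274,77,.106)+hit(s,276,198,.106))/2
d=f-r;print(f,r,np.degrees(np.arctan2(d[1],d[0])),np.hypot(*d[:2]))
c=[hit(s,u,v,.07) for u,v in((494,68),(480,216))];print("edge",c)
H=(h[0]+h[1])/2
o=ctrl.get_obs();print(row(o,(H[0],H[1],.095),-4.3))
E
```

```text
[array([0.52415085, 0.29348334, 0.126     ]), array([0.4559524 , 0.30054911, 0.126     ])]
[0.47677016 0.10902439 0.095     ] [0.49075748 0.30305361 0.106     ] -94.12324645074848 0.19453272086512263
edge [array([0.54577891, 0.07052204, 0.07      ]), array([0.38644845, 0.07841496, 0.07      ])]
[0.0564, -0.041, 0.2655, 0.0, 0.0, 0.24]
```

jog_arm([
  [[0.5,0.056,-0.041,0,0,0,0.5],[0.5,0.056,-0.041,0.06,0,0,0.5],[0.5,0.056,-0.041,0.12,0,0,0.5],[0.5,0.056,-0.041,0.18,0,0,0.5],[0.5,0.056,-0.041,0.22,0,0,0.5],[0.5,0.056,-0.041,0.25,0,0,0.5],[0.5,0.056,-0.041,0.265,0,0,0.5],[0.5,0.056,-0.041,0.265,0,0,0.5],[0,0.056,-0.041,0.265,0,0,0.5],[0,0.056,-0.041,0.265,0,0,0.5],[0,0.056,-0.041,0.265,0,0,0.5],[0,0.056,-0.041,0.265,0,0,0.5],[0,0.056,-0.041,0.265,0,0,0.5],[0,0.056,-0.041,0.265,0,0,0.5]],
])

```text
clock: 9.3
tool_pos: [0.4899, 0.2976, 0.0961]
orientation: [-180.0, -0.0, -4.5]
force: [-0.3, 0.4, 5.1]
opening: 0.0119
gripper_force: 30.0
```

```bash
python3 - <<'E'
from h import *;from plant import ctrl
o=ctrl.get_obs();print(o["tool_pos"],o["orientation"],o["force"],o["moment"],o["opening"])
for z in (.095,):
  for d in(.12,0): print(row(o,(.4534+.0906*d,-.0807+.9959*d,z),-5.2))
E
```

```text
[0.48987748 0.29761457 0.09613184] [-1.79965081e+02 -3.98492882e-02 -4.45368218e+00] [-0.32941158  0.3698425   5.10018038] [-0.09367666  0.53364567  0.00504294] 0.011895601829808589
[-0.0054, 0.26, 0.001, -0.04, -0.04, 0.75]
[-0.007, 0.38, 0.0009, -0.04, -0.04, 0.75]
```

jog_arm([
  [[0,0,0.005,0,0,0,0.1],[0,0,0.012,0,0,0,0.2],[0,-0.001,0.02,0,0,0,0.4],[0,-0.001,0.03,0,0,0,0.6],[0,-0.001,0.04,0,0,0,0.75],[0,-0.001,0.05,0,0,0,0.75],[0,-0.001,0.06,0.0005,0,0,0.75],[0,-0.001,0.07,0.0005,0,0,0.75],[0,-0.002,0.08,0.001,0,0,0.75],[0,-0.002,0.09,0.001,0,0,0.75],[0,-0.002,0.1,0.001,0,0,0.75],[0,-0.002,0.108,0.001,0,0,0.75],[0,-0.002,0.11,0.001,0,0,0.75],[0,-0.002,0.11,0.001,0,0,0.75]],
])

```text
clock: 11.05
tool_pos: [0.4804, 0.1882, 0.0961]
orientation: [-179.9, -0.2, -5.2]
force: [-0.3, 0.2, 11.9]
opening: 0.0118
gripper_force: 30.0
```

```bash
python3 - <<'E'
from h import *;from plant import ctrl;import cv2
o=ctrl.get_obs();print(o["tool_pos"],o["orientation"],o["force"],o["moment"],o["opening"])
a=ctrl.snapshot("top")["image"][185:305,258:522,::-1];b=ctrl.snapshot("scene")["image"][140:460,60:400,::-1]
a=cv2.resize(a,(660,300),interpolation=cv2.INTER_CUBIC)
c=np.zeros((600,660,3),np.uint8);c[:300]=a;c[300:,:319]=cv2.resize(b,(319,300));cv2.imwrite("pics/m3.png",c)
E
```

```text
[0.4804037  0.18815235 0.09610372] [-1.79899104e+02 -1.66595758e-01 -5.19540486e+00] [-0.28539356  0.20534203 11.93754791] [-0.05696552  0.16045698  0.01061028] 0.011776813827476647
```

View pics/m3.png

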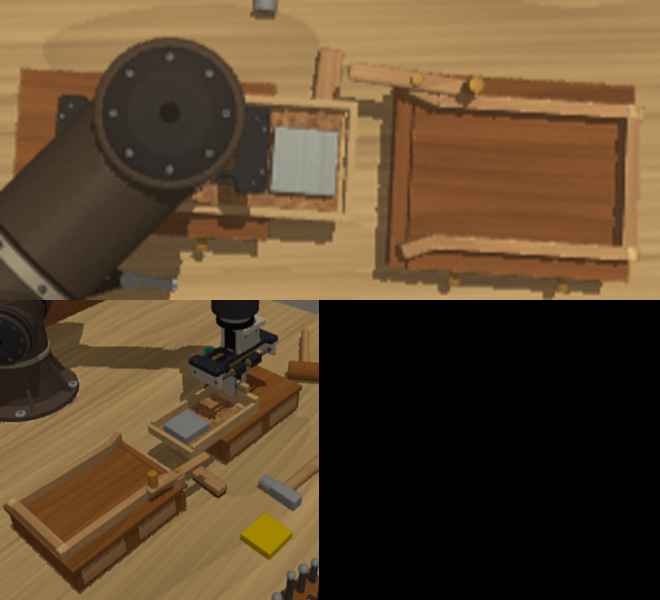

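The tray's front is over the gap and level, with the block in place at about (305,160). The button is clear.

```bash
python3 - <<'E'
import pickle
from h import *;from plant import ctrl
s=pickle.load(open("top.pkl","rb"))
q=lambda u,v,z:hit(s,258+u/2.5,185+v/2.5,z)[:2]
c=np.array([.4452,-.1703]);dx=np.array([-.0906,-.9959]);dy=np.array([.9959,-.0906])
for n,P in dict(rail_out_back=[(638,107,.089),(634,259,.089)],rail_in=[(614,118,.089),(614,240,.089)],rail_mid=[(470,107,.089),(470,233,.089)],front=[(357,103,.09),(345,215,.09)]).items():
    m=sum(q(*p) for p in P)/2;print(n,m,(m-c)@dx,(m-c)@dy)
E
```

```text
rail_out_back [ 0.43436739 -0.28611178] 0.11631838277708186 -0.0002956470651246221
rail_in [ 0.43885304 -0.26430906] 0.09419865235485665 0.0021962869433253583
rail_mid [ 0.45190209 -0.120804  ] -0.049900276560814597 0.0021902722573209957
front [ 0.46612678 -0.00229671] -0.16921044615055506 0.005619883824321669
```

jog_arm([
  [[0,0,0.005,0,0,0,0],[0,-0.001,0.012,0.0005,0,0,0],[0,-0.001,0.02,0.0005,0,0,0],[0,-0.002,0.028,0.0005,0,0,0],[0,-0.002,0.036,0.001,0,0,0],[0,-0.003,0.044,0.001,0,0,0],[0,-0.003,0.052,0.001,0,0,0],[0,-0.003,0.06,0.001,0,0,0],[0,-0.0035,0.066,0.001,0,0,0],[0,-0.0035,0.072,0.001,0,0,0],[0,-0.0035,0.075,0.001,0,0,0],[0,-0.0035,0.075,0.001,0,0,0]],
])

```text
clock: 12.65
tool_pos: [0.4717, 0.1147, 0.0962]
orientation: [-179.8, -0.3, -5.2]
force: [1.6, 2.1, 18.1]
opening: 0.0119
gripper_force: 30.0
```

```bash
python3 - <<'E'
from h import *;from plant import ctrl;import cv2
o=ctrl.get_obs();print(o["tool_pos"],o["orientation"],o["force"],o["moment"],o["opening"])
a=ctrl.snapshot("top")["image"][185:305,258:522,::-1];b=ctrl.snapshot("scene")["image"][140:460,60:400,::-1]
a=cv2.resize(a,(660,300),interpolation=cv2.INTER_CUBIC)
c=np.zeros((600,660,3),np.uint8);c[:300]=a;c[300:,:319]=cv2.resize(b,(319,300));cv2.imwrite("pics/m4.png",c)
E
```

```text
[0.47166634 0.11472561 0.09615571] [-179.79440133   -0.34760075   -5.16072279] [ 1.58673984  2.12306529 18.07228363] [ 0.75531245 -0.1365309  -0.03423037] 0.0119153913143011
```

View pics/m4.png

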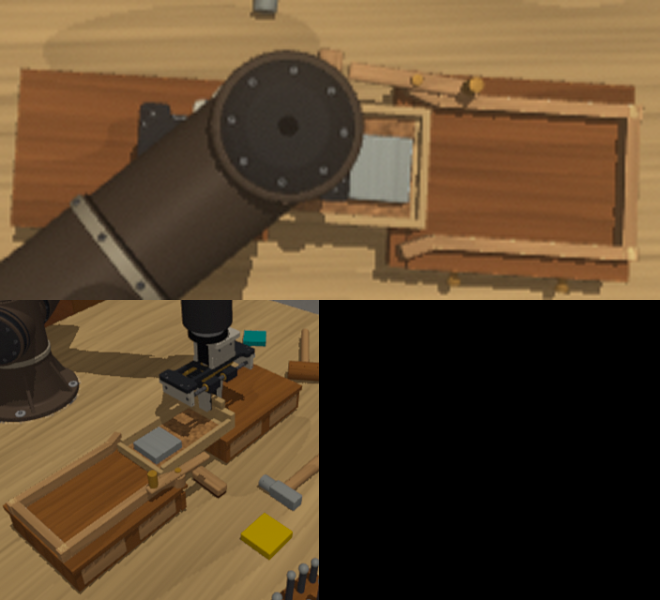

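The front lip is inside the flared mouth at about (428,170), sitting slightly toward the +y rail. I'll turn it about 1° to square it with the dock and ease the press.

jog_arm([
  [[0,0,0.003,0,0,0,0.3],[0,0,0.006,0,0,0,0.6],[0,-0.001,0.01,-0.0005,0,0,1],[0,-0.001,0.015,-0.0005,0,0,1],[0,-0.001,0.02,-0.001,0,0,1],[0,-0.001,0.025,-0.001,0,0,1],[0,-0.001,0.03,-0.001,0,0,1],[0,-0.001,0.03,-0.001,0,0,1]],
])

```text
clock: 13.75
tool_pos: [0.4668, 0.0841, 0.096]
orientation: [-179.9, -0.2, -6.2]
force: [0.9, -0.4, 11.0]
opening: 0.0118
gripper_force: 30.1
```

```bash
cat >r.py <<'E'
from h import *;from plant import ctrl
o=ctrl.get_obs();print(o["tool_pos"],o["orientation"],o["force"],o["moment"],o["opening"])
c=np.array([.4452,-.1703]);dx=np.array([-.0906,-.9959]);dy=np.array([.9959,-.0906]);p=o["tool_pos"][:2]-c
print("dock",p@dx,p@dy,"left",-.09-p@dx)
E
python3 r.py
```

```text
[0.4667603  0.08407316 0.09604556] [-179.8700091    -0.22166646   -6.20421872] [ 0.8698231  -0.38836915 10.98777411] [ 0.54935299 -0.39688284  0.03301601] 0.011830665732499718
dock -0.2552835946666251 -0.0015743038929133576 left 0.1652835946666251
```

jog_arm([
  [[0,0,0.004,0,0,0,0],[0,0,0.01,0,0,0,0],[0,0.0005,0.017,0,0,0,0],[0,0.0005,0.025,0.0005,0,0,0],[0,0.001,0.033,0.0005,0,0,0],[0,0.001,0.041,0.0005,0,0,0],[0,0.001,0.049,0.001,0,0,0],[0,0.0015,0.057,0.001,0,0,0],[0,0.0015,0.065,0.001,0,0,0],[0,0.0015,0.07,0.001,0,0,0],[0,0.0015,0.07,0.001,0,0,0]],
])

```text
clock: 15.12
tool_pos: [0.4586, 0.0133, 0.0935]
orientation: [180.0, 0.0, -6.2]
force: [2.4, -0.8, -3.9]
opening: 0.0121
gripper_force: 30.0
```

```bash
python3 r.py
```

```text
[0.45856986 0.01329116 0.09348687] [ 1.79971520e+02  2.90627080e-02 -6.24969928e+00] [ 2.41837215 -0.84435994 -3.89349937] [-0.35272517 -0.68351887  0.350995  ] 0.0120612595346042
dock -0.1840497457256345 -0.003318313029379429 left 0.09404974572563451
```

jog_arm([
  [[0,0.001,0.003,0,0,0,-0.3],[0,0.002,0.008,0,0,0,-0.6],[0,0.003,0.015,0,0,0,-0.7],[0,0.004,0.022,0,0,0,-0.7],[0,0.004,0.03,0,0,0,-0.7],[0,0.004,0.038,0,0,0,-0.7],[0,0.0045,0.046,0,0,0,-0.7],[0,0.0045,0.054,0,0,0,-0.7],[0,0.0045,0.06,0,0,0,-0.7],[0,0.0045,0.06,0,0,0,-0.7]],
])

```text
clock: 16.38
tool_pos: [0.4567, -0.0468, 0.0935]
orientation: [180.0, 0.0, -5.6]
force: [1.0, -0.7, -3.6]
opening: 0.012
gripper_force: 30.0
```

```bash
python3 r.py
```

```text
[ 0.45669747 -0.04676211  0.0935283 ] [ 1.79988332e+02  1.17672763e-02 -5.55974622e+00] [ 0.97338008 -0.6665148  -3.5777157 ] [-0.03027004 -0.07687059 -0.02544886] 0.012010917737710403
dock -0.12407305401487985 0.0002577941430281938 left 0.03407305401487985
```

jog_arm([
  [[0,0,0.004,0,0,0,0],[0,0,0.01,0,0,0,0],[0,0,0.016,0,0,0,0],[0,0,0.022,0.0003,0,0,0],[0,0,0.027,0.0003,0,0,0],[0,0,0.03,0.0003,0,0,0],[0,0,0.032,0.0003,0,0,0],[0,0,0.034,0.0003,0,0,0],[0,0,0.034,0.0003,0,0,0]],
])

```text
clock: 17.5
tool_pos: [0.4536, -0.0802, 0.0933]
orientation: [180.0, 0.0, -5.5]
force: [-0.1, -0.2, -2.8]
opening: 0.0118
gripper_force: 30.0
```

```bash
python3 r.py
```

```text
[ 0.45355052 -0.08023205  0.09326663] [ 1.79989577e+02  4.02915420e-03 -5.51935850e+00] [-0.055536   -0.18683611 -2.827338  ] [-0.24482729 -0.0245379   0.02144128] 0.011760657417700287
dock -0.09045523304318004 0.00015613020850335337 left 0.0004552330431800422
```

jog_arm([
  [[0,0,0.001,0.0003,0,0,0],[0,0,0.002,0.0003,0,0,0],[0,0,0.003,0.0005,0,0,0],[0,0,0.003,0.0005,0,0,0]],
])

```text
clock: 18.0
tool_pos: [0.4541, -0.0806, 0.0931]
orientation: [-179.8, -0.1, -5.5]
force: [-3.0, 19.1, 2.4]
opening: 0.0116
gripper_force: 30.0
```

jog_arm([
  [[0,0,-0.0022,-0.0005,0,0,0],[0,0,-0.0022,-0.0005,0,0,0],[0.4,0,-0.0022,-0.0005,0,0,0],[0.4,0,-0.0022,-0.0005,0,0,0],[0.4,0,-0.0022,-0.0005,0,0,0],[0.4,0,-0.0022,-0.0005,0,0,0],[0.4,0,-0.0022,-0.02,0,0,0],[0.4,0,-0.0022,-0.05,0,0,0],[0.4,0,-0.0022,-0.1,0,0,0],[0.4,0,-0.0022,-0.16,0,0,0],[0.4,-0.04,-0.0022,-0.22,0,0,0],[0.4,-0.04,-0.0022,-0.22,0,0,0],[0.4,-0.04,-0.0022,-0.22,0,0,0]],
])

```text
clock: 19.62
tool_pos: [0.4135, -0.0769, 0.3133]
orientation: [-179.9, -0.1, -5.5]
force: [-0.0, 0.3, -0.6]
opening: 0.0353
gripper_force: 0.0
```

```bash
python3 r.py; python3 -c "
from h import *
look('w5')"
```

```text
[ 0.41354709 -0.07691873  0.31325573] [-1.79943985e+02 -1.03379424e-01 -5.50784318e+00] [-0.01023432  0.34926405 -0.63033738] [-0.03680998  0.10832917  0.00555346] 0.035301167412721955
dock -0.0901306498735058 -0.03998347823642404 left 0.00013064987350580592
```

View pics/w5.png

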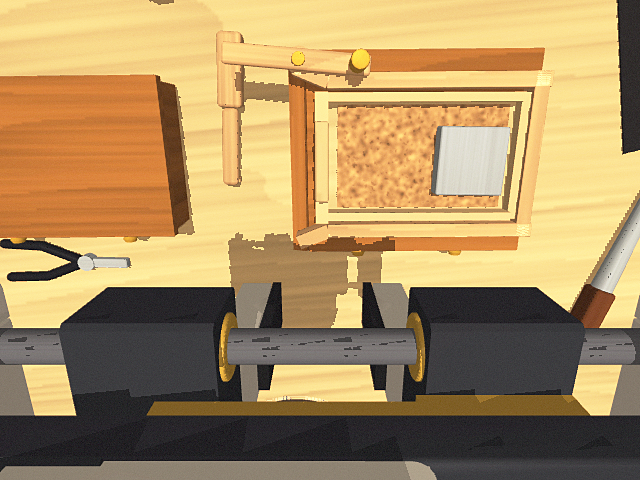

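The tray is against the back rail with the block still on it. The knob is at (360,59), the pivot at (298,58) and the handle top at (322,148).

```bash
python3 - <<'E'
import pickle
from h import *;from plant import ctrl
s=pickle.load(open("w5.pkl","rb"));o=ctrl.get_obs()
c=np.array([.4452,-.1703]);dx=np.array([-.0906,-.9959]);dy=np.array([.9959,-.0906])
for n,u,v,z in(("knob",360,57,.1275),("piv",298,58,.0985),("handle",322,148,.123),("railtop",540,150,.089)):
    w=hit(s,u,v,z);print(n,w,(w[:2]-c)@dx,(w[:2]-c)@dy)
k=hit(s,360,57,.1275);print(row(o,(*k[:2],.20),-97),o["joint_pos"][5])
import cv2
g=s["image"][60:250,490:560];cv2.imwrite("pics/c5.png",cv2.resize(g[:,:,::-1],None,fx=3,fy=3,interpolation=cv2.INTER_CUBIC))
E
```

```text
knob [ 0.53497841 -0.11925045  0.1275    ] -0.05897416685717825 0.08478523190109395
piv [ 0.54316306 -0.06866487  0.0985    ] -0.11009388341258206 0.08835326428857211
handle [ 0.4668977  -0.08220225  0.123     ] -0.08970236067040871 0.013627081433970185
railtop [ 0.44291705 -0.28691751  0.089     ] 0.11634621806793402 0.008291954488062836
[0.1251, 0.0305, 0.1121, 0.01, 0.03, 91.49] 67.922838736931
```

View pics/c5.png

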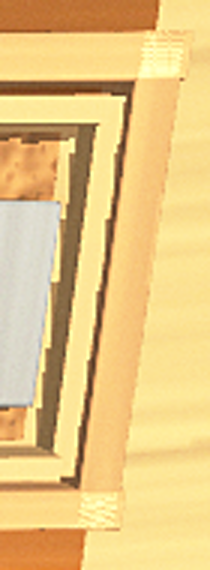

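The tray is flush against the back rail, with only a thin shadow line from the lower lip. Next is closing the button.

jog_arm([
  [[0.4,0.125,0.031,0,0,0,92],[0.4,0.125,0.031,0,0,0,92],[0.4,0.125,0.031,0,0,0,92],[0.4,0.125,0.031,0,0,0,92],[0.4,0.125,0.031,0,0,0,92],[0.4,0.125,0.031,0.05,0,0,92],[0.4,0.125,0.031,0.1,0,0,92],[0.4,0.125,0.031,0.1,0,0,92],[0.4,0.125,0.031,0.1,0,0,92],[0.4,0.125,0.031,0.1,0,0,92],[0.4,0.125,0.031,0.16,0,0,92],[0.4,0.125,0.031,0.206,0,0,92],[0.4,0.125,0.031,0.206,0,0,92],[0.28,0.125,0.031,0.206,0,0,92],[0.28,0.125,0.031,0.206,0,0,92],[0.28,0.125,0.031,0.206,0,0,92]],
])

```text
clock: 21.68
tool_pos: [0.536, -0.1198, 0.1083]
orientation: [-179.8, 0.0, -97.5]
force: [0.3, -0.9, -0.5]
opening: 0.0243
gripper_force: 0.0
```

```bash
python3 - <<'E'
from h import *;from plant import ctrl
o=ctrl.get_obs();p=np.array([.5434,-.0688])
print(o["tool_pos"],o["orientation"],o["force"],o["opening"])
for d in(-88,-78,-68,-58,-48,-38,-28,-18,-10,-5,-2,1):
    f=np.radians(d);print(d,row(o,(*(p+.052*np.array([np.cos(f),np.sin(f)])),.107),d))
E
```

```text
[ 0.53604993 -0.11984881  0.10830922] [-1.79846110e+02  3.37325853e-02 -9.74962956e+01] [ 0.34296272 -0.89819107 -0.54960362] 0.024263447374326823
-88 [-0.0003, -0.0092, 0.0013, -0.16, 0.02, -9.5]
-78 [-0.0026, -0.018, 0.0014, -0.16, 0.01, -19.5]
-68 [-0.0063, -0.0262, 0.0014, -0.16, -0.01, -29.5]
-58 [-0.0114, -0.0337, 0.0014, -0.16, -0.02, -39.5]
-48 [-0.0178, -0.0402, 0.0014, -0.16, -0.03, -49.5]
-38 [-0.0252, -0.0454, 0.0014, -0.16, -0.05, -59.5]
-28 [-0.0334, -0.0493, 0.0015, -0.16, -0.06, -69.5]
-18 [-0.0421, -0.0518, 0.0015, -0.15, -0.08, -79.5]
-10 [-0.0493, -0.0526, 0.0015, -0.15, -0.09, -87.5]
-5 [-0.0538, -0.0526, 0.0015, -0.15, -0.1, -92.5]
-2 [-0.0566, -0.0524, 0.0015, -0.14, -0.1, -95.5]
1 [-0.0593, -0.0521, 0.0015, -0.14, -0.11, -98.5]
```

jog_arm([
  [[0.28,0,-0.009,0,0,0,-9.5],[0.28,-0.0025,-0.018,0,0,0,-19.5],[0.28,-0.006,-0.026,0,0,0,-29.5],[0.28,-0.0115,-0.0335,0,0,0,-39.5],[0.28,-0.018,-0.04,0,0,0,-49.5],[0.28,-0.025,-0.0455,0,0,0,-59.5],[0.28,-0.0335,-0.0495,0,0,0,-69.5],[0.28,-0.042,-0.052,0,0,0,-79.5],[0.28,-0.049,-0.0525,0,0,0,-87.5],[0.28,-0.054,-0.0525,0,0,0,-92.5],[0.28,-0.0565,-0.0525,0,0,0,-95.5],[0.28,-0.058,-0.0525,0,0,0,-97],[0.28,-0.058,-0.0525,0,0,0,-97]],
])

```text
clock: 23.3
tool_pos: [0.595, -0.0692, 0.1073]
orientation: [-180.0, -0.1, -0.5]
force: [0.0, -0.2, 0.1]
opening: 0.0245
gripper_force: 0.0
```

```bash
python3 r.py
```

```text
[ 0.59500781 -0.06920123  0.10730257] [-1.79987566e+02 -5.02804647e-02 -5.42608823e-01] [ 0.015543   -0.2153085   0.09874191] [-0.08872056  0.15399585 -0.02388959] 0.024472070535793724
dock -0.11425685375181321 0.14003404465377545 left 0.024256853751813218
```

jog_arm([
  [[0.28,0,-0.001,0,0,0,0],[0.28,0,-0.002,0,0,0,0],[0.28,0,-0.003,0,0,0,0],[0.28,0,-0.003,0,0,0,0]],
])

```text
clock: 23.8
tool_pos: [0.5949, -0.0682, 0.1071]
orientation: [179.9, -0.0, -0.5]
force: [2.6, -10.5, 0.4]
opening: 0.0246
gripper_force: 5.3
```

At the stop, with a 10 N reaction. I'll back off, open, rise and check.

jog_arm([
  [[0.28,0,0.0055,0,0,0,0],[0.28,0,0.0055,0,0,0,0],[0.4,0,0.0055,0,0,0,0],[0.4,0,0.0055,0,0,0,0],[0.4,0,0.0055,-0.03,0,0,0],[0.4,0,0.0055,-0.09,0,0,0],[0.4,0,0.0055,-0.15,0,0,0],[0.4,-0.06,0.0055,-0.2,0,0,0],[0.4,-0.12,0.0055,-0.2,0,0,0],[0.4,-0.15,0.0055,-0.2,0,0,0],[0.4,-0.15,0.0055,-0.2,0,0,0],[0.4,-0.15,0.0055,-0.2,0,0,0]],
])

```text
clock: 25.3
tool_pos: [0.4451, -0.0702, 0.3072]
orientation: [-180.0, -0.1, -0.5]
force: [1.2, -0.5, -0.0]
opening: 0.0346
gripper_force: 0.0
```

```bash
python3 r.py; python3 -c "
from h import *
look('w6')"
```

```text
[ 0.44505344 -0.07019609  0.30716524] [-1.79980485e+02 -6.91097765e-02 -4.94452339e-01] [ 1.22933514 -0.53443948 -0.00247067] [-0.03473471  0.18139168  0.04389828] 0.03460777173295934
dock -0.09968020904181198 -0.009215371068279781 left 0.00968020904181198
```

View pics/w6.png

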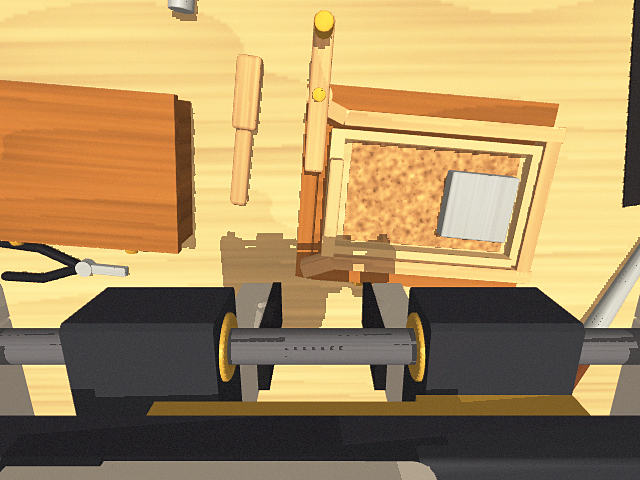

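The button sits across behind the tray (knob (324,21), pivot (319,94), inner tip (314,170)), and the tray is still home. I'll check the angle, then hand in if it's square.

```bash
python3 - <<'E'
import pickle
from h import *;from plant import ctrl
s=pickle.load(open("w6.pkl","rb"))
k=hit(s,324,20,.1275);p=hit(s,319,94,.0985);t=hit(s,314.5,170,.0975)
r=np.array
a=lambda v:np.degrees(np.arctan2(v[1],v[0]))
A=[a(k-p),a(p-t),a(k-t)];print(A)
if abs(A[2]+5.3)<4: print(ctrl.close_job())
E
```

```text
[np.float64(-5.093299555378771), np.float64(-4.232711994463784), np.float64(-4.6107105721520485)]
the job is handed in; nothing more can be done
None
```

The tray is home against the back rail with the steel block still on it, and the turn-button is back square across behind it. The tools were left as they were, and the job was handed in at about 25 s.

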